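# Put the tray back into the empty bay of the counter cabinet

## Robot

A 6-joint arm with a two-finger parallel gripper is mounted at the origin on a cart in front of the work surface, level with it; the furniture and walls round the work are solid. World frame = base frame: x ahead of the robot, y to its left, z up, the work surface at z = 0. Lengths are in m, angles in rad, forces in N, time in s.
With the tool pointing down it reaches from about 0.325 to 0.75 m from the base axis. Payload 7.6 kg.
Tool frame: the origin (TCP) lies on the centre line of the jaws, within the pads' length; the fingertips stand ahead of it and the grasp point (between the pads) is the TCP (manip.tcp_to_tips is the z of the fingertips in the tool frame, in m); z points along the fingers, y is the line along which they close (so a half turn about z gives the same grasp; the last joint's range is limited). The gripper opens to 85 mm and grips with 20 to 120 N. Pads are 22 mm wide; open, the fingers measure 114 mm over their backs; the gripper's body (76 mm by 85 mm) begins 54 mm behind the grasp point. The pads swing forward as they close: fully open they stand 13 mm farther back than shut.
Start: joints at [-1.178, 0.052, 1.401, -0, 1.689, -0.07], TCP at [0.234, -0.47, 0.25] pointing down, gripper open.
Joint ranges: [-2.9, 2.9], [-0.91, 2.17], [0.12, 2.37], [-1.06, 4.2], [0.26, 2.73], [-2.93, 2.93]. Speed limits (rad/s): [2.57, 2.57, 3.01, 3.14, 3.14, 3.14].

## Interface

Orientations are given as a 3x3 rotation matrix whose columns are the frame's x, y, z axes.
In Python, from bench import sensors, cams, job_done, nets, manip gives the robot as it stands. The module is installed in compiled form; this text tells all that it offers.
- The arm moves only by the tool play_rows, never from a script. Its argument "rows" is a list of rows, each a list of 4 numbers: the shift along the tool's x, y, z in mm, then the turn about the tool's z in degrees. A call has 1 to 10 rows; each row shifts and turns the commanded pose from where the row before left it, along the tool's axes as they then stand; what a row does not reach is not made up. A row lasts 1/8 s, in which the tool goes at most 62.5 mm and 10.7 degrees, less where a joint would pass 70% of its speed; a pose out of reach is approached as far as the arm can. A call is refused whole if a number of a shift passes 62.5 or a number of a turn 10.7, either way. A call with a gripper value outside its range is refused whole. "claw" is the finger opening in mm, from 0 to 85.4, set as the call begins (left out, the last holds). The fingers move at their own pace and stop on an object; "grip_force" is the grip in N (left out, the last holds). Time passes only in rows, so rows that do not move let the fingers close. It gives the time, the measured TCP pose, the force, the opening and the grip force at its end, in the units of the state.
- sensors.read_state(): the state, without advancing time (a new reading comes with each control period).
- cams.capture(name): name is "scene" or "side" or "wrist"; returns a dict with "frame" (420x560x3 uint8, red, green, blue), "z_map" (420x560 float32, m along the optical axis (not along the pixel's ray), 0 where there is no reading), "vertical_fov" (degrees; the focal length in pixels is half the picture's height over the tangent of half this angle, whatever the lens; pixels are square), "cx", "cy" (the principal point, pixels), "R" (3x3) and "t" (3): a world point X has camera coordinates R X + t. Camera axes: x right, y down, z forward; pixel columns grow to the right and rows downward; lengths in m; the calibration is good to about 2 mm. The wrist camera is an equidistant fisheye: a pixel r from the principal point sees the ray r / f radians off the axis. A picture is of the moment at which its call begins.
- job_done(): hands the job in; it is judged then, once.
Trained networks look in the newest picture that a camera, given by its name, has taken for a name from the list of things; names that differ only in an ending like _2 or _b are one class to them, and where a whole thing is asked for, a point or a joint stands for the part that bears it (a point fixed in the world has none). Each returns a list of dicts, best first, with "score" (0 to 1); they miss things now and then, are a little off and sometimes report something else, mostly with a low value. They report only what shows in the picture. A call takes as long as a camera call.
- nets.find_in(name, camera): "uv" ([column, row] in pixels, amid what is visible of it).
The state is a dict: "time_s": time; "joint_positions": joint angles; "qd": joint speeds; "joint_torque": joint torques, N m; "tcp_pos": TCP position; "tool_rot": TCP orientation; "ft_force": force on the tool from outside, world axes, zero at the start; "ft_torque": the same for the moment, N m; "finger_gap": finger opening in m; "grasp_force": force on a finger pad.
Only numpy, scipy, OpenCV 4.12 (cv2) and the standard library are available. Lean on these libraries where they do the work, as an engineer would, in place of code of your own. Each camera call takes 0.05 s, during which the arm holds its last target. There are 200 camera calls.

## Task

One tray of the little two-bay counter cabinet has been left out on the worktop, lying any way round, with a match box in it. Find out which bay is empty, slide the glazed shutter aside until that bay is open, turn the tray so that its narrow nose goes in first and its tall white front faces you, and push it along the guide rails until it is fully home with its front flush with the cabinet. Keep the tray level with the match box in it, and leave the other things on the worktop where they are.

Things in the scene. Friction and masses are not known exactly. Their poses are not given: they have to be found in the camera images.
- tray: Loose wooden tray, 130 long (x) x 118 wide (y) x 60 mm high, about 0.35 kg. Origin: centre of its underside; z up; +x points to its nose. Tall white front board at -x; the pale body behind it is only 104 wide and 42 high and ends at the nose (x = +65) in corners rounded by 6 mm. Lies at any yaw at the start; slides on the worktop when pushed.
- empty_bay: The empty bay (left or right one) of the fixed dark wooden cabinet: a bottomless box 136 wide (y) x 150 deep (x) x 66 mm high, so the tray slides in on the worktop. Origin: centre of its underside; +x points into the bay, mouth at x = -75. Home, the tray's origin is at x = -12, y = 0 here, both x axes alike: the 118 mm front rests on the rail ends and stands 2 mm proud of the mouth.
- full_bay: The neighbouring bay, the same box, with its own tray already home in it (fixed). Same frame; it stands 136 mm to the left or to the right of the empty bay, at the same yaw.
- shutter (a joint): Glazed shutter 130 wide, 62 high, 8 mm thick, hung 14 mm in front of the mouths, sliding sideways; starts about half way, blocking part of both. 0 = over the right-hand (-y) bay, 0.136 m = over the left-hand bay, stops at both ends. About 1.2 N of friction; stays where left. The tray needs it within 10 mm of the end over the full bay.
- shutter_pull (a point): Middle of the shutter's brass pull: an upright bar 8 mm thick, z = 17 to 58, 26 mm in front of the shutter's middle plane, at the middle of its width. Point at z = 37.5. Push the bar sideways.
- match_box: Red match box, 53 x 36 x 15 mm, lying loose on the tray's floor in the compartment at the tray's +y. Origin: centre of its underside.
- mug: White mug, 78 mm across, 97 high, standing at the right; a bystander. Origin: underside.
- canister: Purple tea canister with a wooden lid, 82 x 82 x 115 mm, standing back in the middle; a bystander. Origin: underside.
- wine_glass: Stemmed wine glass, 81 mm across, 201 high, standing back at the right; a bystander. Origin: underside.
- pepper_mill: Dark wooden pepper mill, 58 mm across, 170 high, standing back at the right; a bystander. Origin: underside.
- notebook: Black notebook, 148 x 110 x 16 mm, lying at the right; a bystander. Origin: underside.
- tray_front (a point): Middle of the outer face of the tray's white front board (x = -65 from the tray's origin, z = 30). The board is 118 wide, 14 thick and 60 high, with a finger scoop down to z = 46 in its middle 46 mm.
- tray_grip (a point): Top of the tray's lengthwise divider, straight above the tray's origin at z = 56: the grip. It is 10 mm thick (across the tray's y), at this height 62 mm long. On either side lies a compartment 41 mm wide, floor at z = 5; the match box (top at z = 22) is in the one at +y.
- bay_mouth (a point): Middle of the empty bay's mouth, which faces the robot; 125 wide, 66 high, nothing on the worktop under it. Pale guide rails 30 mm high along both sides start 12 mm inside, with a lead-in from 112 to 108 mm clear width over 14 mm: the tray's 104 mm body passes between them, its 118 mm front does not.
- cabinet_top: Dark board over both bays, 158 x 284 mm; origin on the worktop, midway between the bays, same directions. Upper face z = 75, front edge x = -79. The shutter's brass rail runs before it at x = -89, top z = 75; the rollers reach z = 86. A gripper's body must stay above this or lean back while it pushes the tray home. Wall cupboards hang above its back: keep the wrist low or drawn back.

How it is judged:
By the outcome, as a careful person would: the job done as asked, in the order asked, and still so for the second after the job is handed in, with the robot touching nothing.
It also fails if it takes over 67 s, if anything falls off the work surface, if the arm or the gripper's body presses on something with over 40 N, if the wrist force passes 120 N, or if a joint passes its speed limit or range.

## Working session

There is one attempt and no reset: what is moved stays moved. The work goes in short steps, Python scripts to look and compute and a tool call to move; the robot and the scene stay as the last step left them, time stands still between calls to the robot, and variables do not carry over. Pictures are saved under pics/ and viewed, at most 10 in all, crops included, and the job is handed in when it is done.

Besides the shell and the picture viewer there is one more tool, called after ">>>" as name(argument=value, ...) on one line, values as JSON. play_rows: Moves the arm, as the interface text tells. Its arguments: {"type":"object","properties":{"rows":{"type":"array"},"claw":{"type":"number"},"grip_force":{"type":"number"}},"required":["rows"]}

```bash
mkdir -p pics
cat > h.py <<'E'
import numpy as np, cv2
from bench import sensors, cams, job_done, nets, manip
def ray(c,uv,fish=False):
    f=c["frame"].shape[0]/2/np.tan(np.radians(c["vertical_fov"])/2)
    d=np.array([(uv[0]-c["cx"])/f,(uv[1]-c["cy"])/f])
    if fish:
        r=np.linalg.norm(d); v=np.array([*(d/max(r,1e-9)*np.sin(r)),np.cos(r)])
    else: v=np.array([*d,1.])
    return v
def pt(c,uv,fish=False,z=None):
    R=np.array(c["R"]);t=np.array(c["t"]);v=ray(c,uv,fish)
    o=-R.T@t;d=R.T@v
    if z is not None: return o+d*(z-o[2])/d[2]
    u,w=int(round(uv[0])),int(round(uv[1])); D=np.median(c["z_map"][max(0,w-1):w+2,max(0,u-1):u+2])
    return o+d*D/v[2]
def cloud(c,fish=False):
    H,W=c["z_map"].shape;u,w=np.meshgrid(np.arange(W),np.arange(H))
    f=H/2/np.tan(np.radians(c["vertical_fov"])/2)
    x=(u-c["cx"])/f;y=(w-c["cy"])/f
    if fish:
        r=np.hypot(x,y)+1e-9;s=np.tan(r)/r;x,y=x*s,y*s
    Z=c["z_map"];P=np.stack([x*Z,y*Z,Z],-1)
    R=np.array(c["R"]);t=np.array(c["t"]);return (P-t)@R
def save(c,n): cv2.imwrite("pics/"+n,cv2.cvtColor(c["frame"],cv2.COLOR_RGB2BGR))
E
python3 - <<'E'
from h import *
print(manip.tcp_to_tips)
for n in("scene","side"):
    c=cams.capture(n);save(c,n+"1.png");print(n,c["vertical_fov"],-np.array(c["R"]).T@c["t"])
    for k in("tray","tray_grip","tray_front","empty_bay","full_bay","bay_mouth","shutter","shutter_pull","match_box","mug","canister","wine_glass","pepper_mill","notebook"):
        try:
            r=nets.find_in(k,n)
            for q in r[:2]: print(k,np.round(q["uv"]),round(q["score"],2),np.round(pt(c,q["uv"]),3))
        except Exception as e: print(k,e)
E
```

```text
0.019
scene 48.83916182011258 [-0.37235191 -0.69656262  0.76528388]
tray [168. 181.] 0.67 [0.51  0.355 0.033]
tray [191. 188.] 0.42 [0.508 0.248 0.042]
tray_grip [274. 249.] 0.6 [ 0.416 -0.133  0.021]
tray_grip [192. 189.] 0.27 [0.508 0.247 0.038]
tray_front [275. 245.] 0.59 [ 0.42  -0.133  0.029]
empty_bay [237. 186.] 0.57 [0.601 0.137 0.038]
full_bay [169. 182.] 0.8 [0.51  0.35  0.031]
bay_mouth [242. 187.] 0.6 [0.628 0.143 0.02 ]
shutter [190. 190.] 0.77 [0.508 0.255 0.033]
shutter_pull [190. 190.] 0.94 [0.509 0.254 0.033]
match_box [191. 190.] 0.33 [0.508 0.252 0.032]
canister [274. 183.] 0.66 [0.645 0.024 0.062]
pepper_mill [347. 189.] 0.8 [ 0.69  -0.201  0.09 ]
notebook [369. 291.] 0.57 [ 0.413 -0.405  0.011]
side 42.9151719852875 [-0.16506584  1.25131917  1.03745256]
tray [305. 229.] 0.6 [ 0.426 -0.126  0.032]
tray_grip [301. 226.] 0.59 [ 0.459 -0.166  0.01 ]
tray_front [308. 228.] 0.63 [ 0.409 -0.105  0.057]
empty_bay [235. 262.] 0.36 [0.547 0.134 0.022]
full_bay [174. 307.] 0.74 [0.572 0.404 0.04 ]
shutter [224. 283.] 0.95 [0.51  0.254 0.039]
shutter_pull [224. 279.] 0.63 [0.508 0.254 0.055]
mug [324. 172.] 0.68 [ 0.512 -0.481  0.064]
mug [301. 228.] 0.43 [ 0.455 -0.156  0.012]
canister [215. 226.] 0.85 [0.651 0.079 0.089]
wine_glass [271. 161.] 0.89 [ 0.649 -0.294  0.161]
wine_glass [197. 278.] 0.37 [0.561 0.308 0.079]
pepper_mill [245. 187.] 0.88 [ 0.698 -0.189  0.089]
notebook [338. 198.] 0.77 [ 0.417 -0.397  0.019]
notebook [306. 227.] 0.69 [ 0.419 -0.113  0.05 ]
```

View pics/scene1.png

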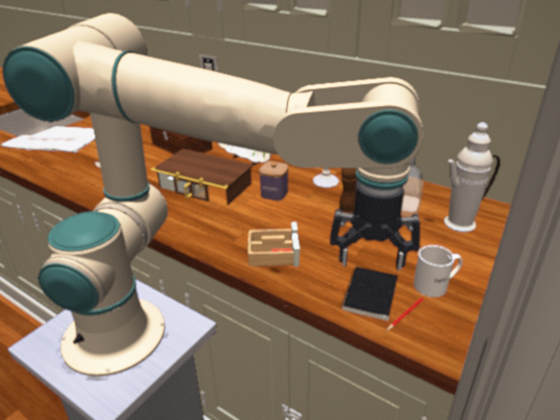

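View pics/side1.png

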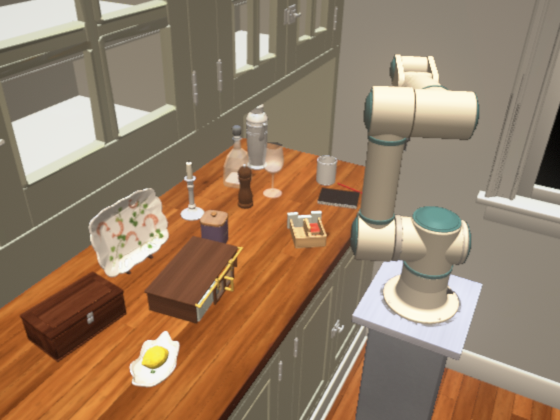

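Run:
```python
from h import *
im=[]
for n in("scene","side"):
    c=cams.capture(n);P=cloud(c);F=c["frame"].astype(int)
    def box(m,l):
        q=P[m][:,:2]
        if len(q)<20: print(n,l,len(q));return
        r=cv2.minAreaRect((q*1000).astype(np.float32));print(n,l,len(q),np.round(r[0]),np.round(r[1]),round(r[2],1),"corners",np.round(cv2.boxPoints(r)).tolist())
    inb=lambda x0,x1,y0,y1,z0,z1:(P[...,0]>x0)&(P[...,0]<x1)&(P[...,1]>y0)&(P[...,1]<y1)&(P[...,2]>z0)&(P[...,2]<z1)
    box(inb(.48,.75,.1,.45,.071,.079),"top")
    m=inb(.3,.55,-.25,0,.02,.07);box(m,"tray>20")
    box(inb(.3,.55,-.25,0,.048,.053+.015),"tray>48")
    w=(F.min(-1)>150)&(F.max(-1)-F.min(-1)<40);box(m&w,"white")
    red=(F[...,0]>150)&(F[...,1]<80)&(F[...,2]<80)&inb(.3,.55,-.25,0,.005,.07);box(red,"red")
    u,v=(205,180) if n=="scene" else (215,280)
    a=c["frame"][v-35:v+35,u-55:u+55];u,v=(275,245) if n=="scene" else (308,228);b=c["frame"][v-35:v+35,u-55:u+55]
    im.append(np.hstack([cv2.resize(x,None,fx=3.6,fy=3.6,interpolation=cv2.INTER_CUBIC) for x in(a,b)]))
cv2.imwrite("pics/crop.png",np.vstack(im)[...,::-1])
s=sensors.read_state();print(s["time_s"],s["tcp_pos"],s["tool_rot"])
```

```text
scene top 1971 [622. 281.] [249. 298.] 7.6 corners [[479.0, 413.0], [519.0, 117.0], [765.0, 150.0], [726.0, 445.0]]
scene tray>20 1347 [ 418. -128.] [120. 130.] 35.5 corners [[331.0, -110.0], [407.0, -216.0], [505.0, -146.0], [429.0, -40.0]]
scene tray>48 207 [ 430. -142.] [117.  94.] 35.8 corners [[355.0, -138.0], [410.0, -214.0], [505.0, -146.0], [450.0, -70.0]]
scene white 137 [ 453. -174.] [117.  14.] 35.9 corners [[401.0, -203.0], [410.0, -214.0], [505.0, -146.0], [496.0, -134.0]]
scene red 0
side top 1924 [592. 271.] [179. 292.] 6.2 corners [[488.0, 407.0], [519.0, 116.0], [697.0, 135.0], [666.0, 426.0]]
side tray>20 856 [ 423. -125.] [117. 143.] 34.5 corners [[335.0, -100.0], [415.0, -217.0], [512.0, -151.0], [431.0, -33.0]]
side tray>48 211 [ 425. -125.] [117. 143.] 33.6 corners [[336.0, -98.0], [415.0, -217.0], [513.0, -152.0], [434.0, -34.0]]
side white 110 [ 454. -174.] [114.  24.] 36.8 corners [[402.0, -199.0], [416.0, -218.0], [507.0, -149.0], [493.0, -130.0]]
side red 0
1.6 [ 0.23440974 -0.46978964  0.25033914] [[ 8.94825916e-01  4.46415253e-01  5.26542293e-05]
 [ 4.46415256e-01 -8.94825909e-01 -1.11709440e-04]
 [-2.75242941e-06  1.23466153e-04 -9.99999992e-01]]
```

View pics/crop.png

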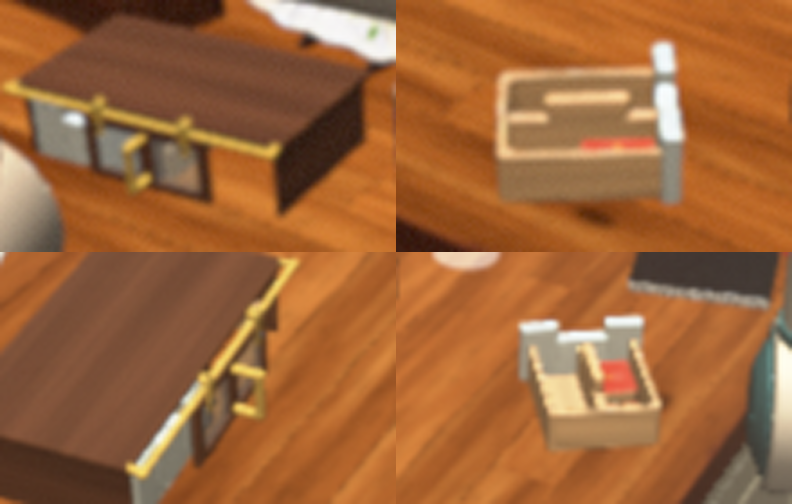

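The crops show that the right-hand bay (-y) is empty and the left one holds a white-fronted tray, with the shutter half way. The loose tray has its nose pointing about yaw 126° and the red box on its near side. I'll move above the tray and look from close by.

>>> play_rows(rows=[[20, -14, 0, 0], [40, -28, 0, 0], [45, -31, 0, 0], [45, -31, 0, 0], [45, -31, 0, 0], [45, -31, 0, 0], [40, -28, 0, 0], [28, -20, 0, 0], [10, -7, 0, 0], [0, 0, 0, 0]])

```text
time_s: 2.85
tcp_pos: [0.4203, -0.13, 0.2503]
tool_rot: [[0.894, 0.447, -0.0], [0.447, -0.894, -0.0], [-0.0, 0.0, -1.0]]
ft_force: [-0.7, -0.3, 0.5]
finger_gap: 0.0855
grasp_force: 0.0
```

```bash
cat > wl.py <<'E'
from h import *
import sys
c=cams.capture("wrist");save(c,sys.argv[1]);P=cloud(c,True)
print(c["vertical_fov"],-np.array(c["R"]).T@c["t"])
for k in sys.argv[2:]:
    for q in nets.find_in(k,"wrist")[:1]: print(k,np.round(q["uv"]),round(q["score"],2),np.round(pt(c,q["uv"],True,0.056),3))
np.savez("last.npz",P=P,F=c["frame"])
E
python3 wl.py w1.png tray tray_grip tray_front match_box shutter_pull
python3 - <<'E'
from h import *
d=np.load("last.npz");P=d["P"];F=d["F"].astype(int)
m=(abs(P[...,0]-.42)<.13)&(abs(P[...,1]+.13)<.13)
def rect(m,l):
    q=(P[m][:,:2]*1000).astype(np.float32)
    if len(q)>10: r=cv2.minAreaRect(q);print(l,len(q),np.round(r[0],1),np.round(r[1]),round(r[2],1),np.round(np.median(P[m][:,2])*1000))
rect(m&(P[...,2]>.02)&(P[...,2]<.075),"all")
rect(m&(P[...,2]>.035)&(P[...,2]<.046),"z42")
w=(F.min(-1)>150)&(F.max(-1)-F.min(-1)<40)
rect(m&w&(P[...,2]>.05),"white");rect(m&~w&(P[...,2]>.05)&(P[...,2]<.062),"div")
E
```

```text
65.70646984690485 [ 0.47940016 -0.10011006  0.37339745]
tray [273. 173.] 0.62 [ 0.429 -0.117  0.056]
tray_grip [272. 174.] 0.79 [ 0.427 -0.117  0.056]
tray_front [275. 174.] 0.81 [ 0.429 -0.12   0.056]
match_box [300. 196.] 0.67 [ 0.42  -0.152  0.056]
shutter_pull [53.  7.] 0.83 [0.5   0.209 0.056]
all 6540 [ 421.7 -125.2] [118. 131.] 35.6 41.0
z42 2943 [ 422.  -125.1] [114. 130.] 37.0 41.0
white 1465 [ 421.4 -122.9] [121. 134.] 36.0 60.0
div 662 [ 435.9 -163.6] [ 99. 105.] 69.5 54.0
```

View pics/w1.png

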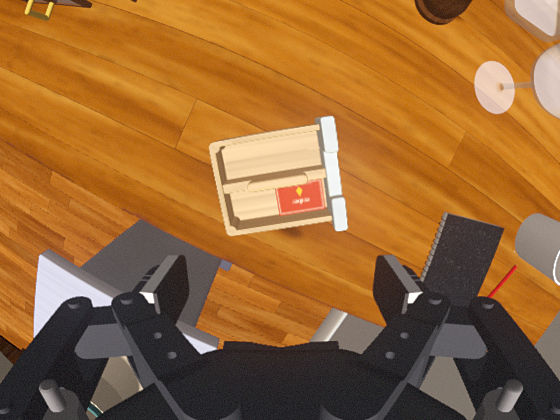

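The wrist picture shows the tray with its front to the right at (335,175), the divider at about (272,183) and the red box at (300,196). Its centre is about (0.422, -0.125) with yaw 126°. Next I go to the shutter with the fingers closed.

>>> play_rows(rows=[[0, 0, 0, 9.75], [0, -20, 0, 9.75], [3, -40, 0, 0], [3, -45, 0, 0], [3, -45, 0, 0], [3, -50, 0, 0], [3, -50, 0, 0], [3, -45, 0, 0], [2, -30, 0, 0], [0, 0, 0, 0]], claw=0)

```text
time_s: 4.4
tcp_pos: [0.3969, 0.1952, 0.2501]
tool_rot: [[0.992, 0.124, -0.0], [0.124, -0.992, -0.0], [-0.0, 0.0, -1.0]]
ft_force: [0.4, -0.5, -0.5]
finger_gap: 0.0002
grasp_force: 0.0
```

```bash
python3 wl.py w2.png shutter_pull bay_mouth full_bay
python3 - <<'E'
from h import *
d=np.load("last.npz");P=d["P"];F=d["F"].astype(int)
m=(P[...,0]>.42)&(P[...,0]<.8)&(P[...,1]>.05)&(P[...,1]<.46)
def rect(m,l):
    q=(P[m][:,:2]*1000).astype(np.float32)
    if len(q)>10: r=cv2.minAreaRect(q);print(l,len(q),np.round(r[0],1),np.round(r[1]),round(r[2],1),np.round(np.median(P[m][:,2])*1000),np.round(cv2.boxPoints(r)).tolist())
brass=(F[...,0]>120)&(F[...,0]-F[...,2]>70)&(F[...,1]>.6*F[...,0])
dark=F.max(-1)<110
rect(m&dark&(P[...,2]>.070)&(P[...,2]<.08),"top")
rect(m&(P[...,2]>.070)&(P[...,2]<.08),"top+rail")
rect(m&brass&(P[...,2]>.064)&(P[...,2]<.09),"rail")
rect(m&brass&(P[...,2]>.01)&(P[...,2]<.062),"pull")
E
```

```text
65.70646984690485 [0.46257413 0.20350287 0.37320209]
shutter_pull [238.  72.] 0.89 [0.505 0.25  0.056]
bay_mouth [518. 193.] 0.32 [ 0.43  -0.093  0.056]
full_bay [170.  61.] 0.92 [0.511 0.321 0.056]
top 27 [519.5 266.3] [  1. 260.] 7.6 71.0 [[502.0, 395.0], [536.0, 137.0], [537.0, 137.0], [503.0, 395.0]]
top+rail 17638 [547.  267.1] [ 91. 288.] 5.8 74.0 [[487.0, 406.0], [516.0, 119.0], [607.0, 129.0], [578.0, 415.0]]
rail 17919 [546.8 267.1] [ 91. 288.] 5.7 74.0 [[487.0, 406.0], [516.0, 119.0], [607.0, 129.0], [578.0, 415.0]]
pull 583 [502.4 261.4] [ 45. 270.] 7.8 26.0 [[462.0, 392.0], [498.0, 124.0], [543.0, 130.0], [507.0, 398.0]]
```

View pics/w2.png

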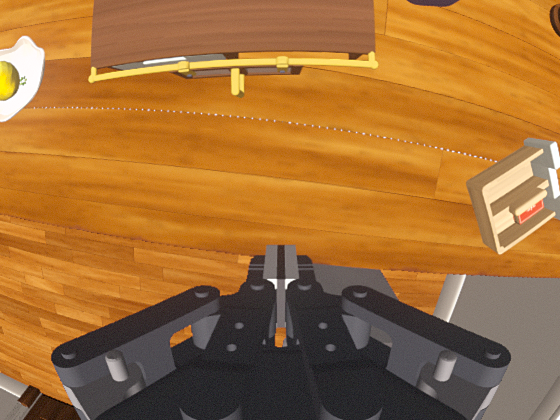

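Run:
```python
from h import *
c=cams.capture("wrist");P=cloud(c,True)
for l,uv,z in(("railL",(93,76),.075),("railR",(374,62),.075),("cornL",(91,66),.075),("cornR",(374,52),.075),("bar far",(237,70),.058),("bar near",(237,93),.058),("bar bottom",(240,95),.017)): print(l,np.round(pt(c,uv,True,z),4),np.round(pt(c,uv,True),4))
m=(P[...,1]>.12)&(P[...,1]<.41)&(P[...,2]>.068)&(P[...,2]<.08)&(P[...,0]>.45)
Q=P[m];ys=np.arange(.13,.40,.01)
e=np.array([(y,np.percentile(Q[abs(Q[:,1]-y)<.004][:,0],1)) for y in ys if (abs(Q[:,1]-y)<.004).sum()>5])
p=np.polyfit(e[:,0],e[:,1],1);print("front line x=",p,"yaw",np.degrees(np.arctan(-p[0])),np.std(e[:,1]-np.polyval(p,e[:,0])))
m=(P[...,2]>.01)&(P[...,2]<.062)&(P[...,0]>.44)&(P[...,0]<.55)&(P[...,1]>.2)&(P[...,1]<.32)
Q=P[m]
d=Q[:,0]-np.polyval(p,Q[:,1]);b=Q[d<-.008];print("bar pts",len(b),b.min(0) if len(b) else 0,b.max(0) if len(b) else 0,np.median(b,0) if len(b) else 0)
```

```text
railL [0.4949 0.3963 0.075 ] [0.4952 0.3976 0.073 ]
railR [0.5303 0.1221 0.075 ] [0.5308 0.1215 0.0729]
cornL [0.5055 0.4003 0.075 ] [0.5056 0.4005 0.0746]
cornR [0.5401 0.1231 0.075 ] [ 0.5597  0.1032 -0.0009]
bar far [0.5069 0.2485 0.058 ] [0.5072 0.2488 0.0561]
bar near [0.4843 0.2458 0.058 ] [0.4847 0.2467 0.0515]
bar bottom [0.4852 0.248  0.017 ] [0.4845 0.2465 0.0285]
front line x= [-0.13343774  0.54168101] yaw 7.600520782321112 0.0012759232048625772
bar pts 226 [0.48109635 0.24616241 0.01676177] [0.5002221  0.25604675 0.0619662 ] [0.49051085 0.24951033 0.05913017]
```

>>> play_rows(rows=[[20, 0, 15, 0], [35, -1, 30, 0], [30, -1, 40, 0], [7, 0, 45, 0], [0, 0, 40, 0], [0, 0, 25, 0], [0, 0, 10, 0], [0, 0, 0, 0]])

```text
time_s: 5.65
tcp_pos: [0.4884, 0.207, 0.0454]
tool_rot: [[0.993, 0.121, -0.0], [0.121, -0.993, -0.0], [-0.0, 0.0, -1.0]]
ft_force: [0.6, 0.2, 0.7]
finger_gap: 0.0001
grasp_force: 0.0
```

>>> play_rows(rows=[[0, -10, 0, 0], [0, -12, 0, 0], [0, -14, 0, 0], [0, -14, 0, 0], [0, -14, 0, 0], [0, -12, 0, 0], [0, -10, 0, 0], [0, -6, 0, 0], [0, 0, 0, 0]])

```text
time_s: 6.78
tcp_pos: [0.4767, 0.2992, 0.0451]
tool_rot: [[0.992, 0.123, -0.0], [0.123, -0.992, 0.0], [-0.0, -0.0, -1.0]]
ft_force: [0.0, -1.4, 0.3]
finger_gap: 0.0001
grasp_force: 0.0
```

Run:
```python
from h import *
for n in("scene","side"):
    c=cams.capture(n)
    for q in nets.find_in("shutter_pull",n)[:2]: print(n,q["uv"],q["score"],np.round(pt(c,q["uv"]),4))
    save(c,n+"2.png")
print(sensors.read_state()["ft_force"])
```

```text
scene [179.5, 186.6] 0.72 [0.5045 0.2976 0.0321]
side [210.8, 299.4] 0.64 [0.5003 0.3338 0.0446]
[ 0.03671097 -0.00132617 -0.00079992]
```

>>> play_rows(rows=[[0, -3, 0, 0], [0, -3, 0, 0], [0, -1, 0, 0]])

```text
time_s: 7.35
tcp_pos: [0.4761, 0.3058, 0.0452]
tool_rot: [[0.993, 0.122, -0.0], [0.122, -0.993, -0.0], [-0.0, 0.0, -1.0]]
ft_force: [0.4, -2.1, -0.9]
finger_gap: 0.0002
grasp_force: 0.6
```

>>> play_rows(rows=[[0, -2, 0, 0], [0, -2, 0, 0]])

```text
time_s: 7.6
tcp_pos: [0.4756, 0.3096, 0.0452]
tool_rot: [[0.993, 0.122, -0.0], [0.122, -0.993, -0.001], [-0.0, 0.001, -1.0]]
ft_force: [1.1, -8.3, 1.0]
finger_gap: -0.0002
grasp_force: 4.3
```

>>> play_rows(rows=[[0, 10, 0, 0], [-10, 15, -20, 0], [-20, 30, -35, 0], [-20, 50, -30, 0], [-20, 60, -10, 0], [-15, 60, 0, 0], [-10, 60, 0, 0], [-8, 60, 0, 0], [-4, 50, 0, 0], [0, 30, 0, 0]], claw=46)

```text
time_s: 8.85
tcp_pos: [0.4214, -0.126, 0.1404]
tool_rot: [[0.993, 0.12, 0.001], [0.12, -0.993, -0.0], [0.001, 0.0, -1.0]]
ft_force: [-0.2, 0.4, -0.9]
finger_gap: 0.046
grasp_force: 0.0
```

>>> play_rows(rows=[[0, 0, 0, -10.5], [0, 0, 0, -10.5], [0, 0, 0, -10.5], [0, 0, 0, -10.5], [0, 0, 0, -10.5], [0, 0, 0, -10.5], [0, 0, 0, -10.5], [0, 0, 0, -10.5], [0, 0, 0, -10.5], [0, 0, 0, -10.5]])

```text
time_s: 10.1
tcp_pos: [0.4217, -0.1237, 0.1402]
tool_rot: [[-0.381, 0.925, 0.001], [0.925, 0.381, 0.0], [-0.0, 0.001, -1.0]]
ft_force: [-0.1, -0.8, -0.7]
finger_gap: 0.0457
grasp_force: 0.0
```

>>> play_rows(rows=[[0, 0, 0, -10], [0, 0, 0, -4], [0, 0, 0, 0]])

```text
time_s: 10.48
tcp_pos: [0.4216, -0.1237, 0.1402]
tool_rot: [[-0.587, 0.809, 0.001], [0.809, 0.587, 0.0], [-0.0, 0.001, -1.0]]
ft_force: [-0.2, -0.6, 0.7]
finger_gap: 0.0463
grasp_force: 0.0
```

```bash
python3 wl.py w3.png tray_grip match_box
python3 - <<'E'
from h import *
d=np.load("last.npz");P=d["P"];F=d["F"].astype(int)
m=(abs(P[...,0]-.42)<.13)&(abs(P[...,1]+.13)<.13)
def rect(m,l):
    q=(P[m][:,:2]*1000).astype(np.float32)
    if len(q)>10: r=cv2.minAreaRect(q);print(l,len(q),np.round(r[0],1),np.round(r[1]),round(r[2],1))
rect(m&(P[...,2]>.02)&(P[...,2]<.065),"all")
s=sensors.read_state();T=np.array(s["tool_rot"]);p=np.array(s["tcp_pos"]);Q=(P-p)@T
k=m&(P[...,2]>.05)&(P[...,2]<.06)&(abs(Q[...,0])<.035)&(abs(Q[...,1])<.03)
rect(k,"div");print(np.round(p,4),"div in tool",np.percentile(Q[k],[5,50,95],axis=0).round(4).tolist())
print("offset of (.4217,-.1252)",(T.T@(np.array([.4217,-.1252,0.049])-p)).round(4),"yaw",np.degrees(np.arctan2(T[1,0],T[0,0])))
E
```

```text
65.70646984690485 [ 0.38130999 -0.06959069  0.26329407]
match_box [247. 230.] 0.71 [ 0.406 -0.142  0.056]
all 11245 [ 421.  -125.4] [105. 130.] 35.9
div 1197 [ 420.5 -125. ] [ 9. 61.] 36.3
[ 0.4216 -0.1237  0.1401] div in tool [[-0.0263, -0.0058, 0.084], [0.0021, -0.0017, 0.0854], [0.0269, 0.0029, 0.0883]]
offset of (.4217,-.1252) [-0.0012 -0.0008  0.0911] yaw 125.94046678622537
```

View pics/w3.png

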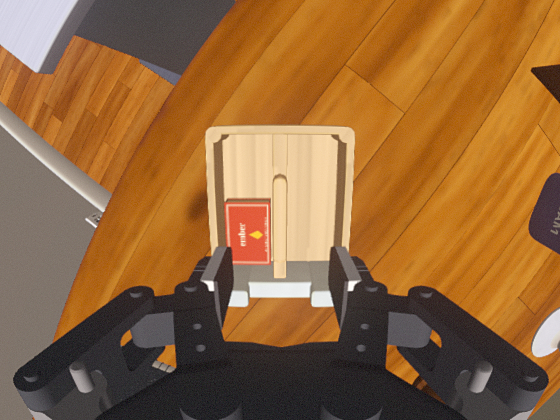

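The wrist view shows the divider at (280,220) midway between the fingers, with the match box to its left at (247,230). The tool is aligned, so I lower and grip.

>>> play_rows(rows=[[-1, -1, 20, 0], [0, 0, 30, 0], [0, 0, 25, 0], [0, 0, 12, 0], [0, 0, 4, 0], [0, 0, 0, 0]])

```text
time_s: 11.38
tcp_pos: [0.4218, -0.1253, 0.0497]
tool_rot: [[-0.588, 0.809, 0.001], [0.809, 0.588, -0.0], [-0.001, 0.0, -1.0]]
ft_force: [0.7, -0.1, -0.6]
finger_gap: 0.046
grasp_force: 0.0
```

>>> play_rows(rows=[[0, 0, 0, 0], [0, 0, 0, 0], [0, 0, 0, 0], [0, 0, 0, 0]], claw=0, grip_force=50)

```text
time_s: 11.88
tcp_pos: [0.4219, -0.1252, 0.0498]
tool_rot: [[-0.588, 0.809, 0.001], [0.809, 0.588, -0.0], [-0.001, 0.001, -1.0]]
ft_force: [0.1, 2.3, 6.1]
finger_gap: 0.0094
grasp_force: 51.5
```

>>> play_rows(rows=[[0, 0, -3, 0], [0, 0, -4, 0], [0, 0, -4, 0], [0, 0, 0, 0]])

```text
time_s: 12.38
tcp_pos: [0.4215, -0.1252, 0.0603]
tool_rot: [[-0.588, 0.809, 0.0], [0.809, 0.588, -0.0], [-0.0, 0.0, -1.0]]
ft_force: [0.3, 0.0, -3.9]
finger_gap: 0.0093
grasp_force: 50.0
```

>>> play_rows(rows=[[0, 0, 0, 3], [0, 0, 0, 6], [0, 0, 0, 8], [0, 0, 0, 8], [0, 0, 0, 8], [0, 0, 0, 8], [0, 0, 0, 8], [0, 0, 0, 8], [0, 0, 0, 8], [0, 0, 0, 8]])

```text
time_s: 13.62
tcp_pos: [0.4213, -0.1251, 0.0599]
tool_rot: [[0.605, 0.796, -0.0], [0.796, -0.605, 0.0], [-0.0, -0.0, -1.0]]
ft_force: [-0.4, 0.4, -4.4]
finger_gap: 0.009
grasp_force: 49.9
```

>>> play_rows(rows=[[0, 0, 0, 8], [0, 0, 0, 8], [0, 0, 0, 8], [0, 0, 0, 8], [0, 0, 0, 7], [0, 0, 0, 4.5], [0, 0, 0, 2.3], [0, 0, 0, 0]])

```text
time_s: 14.62
tcp_pos: [0.4213, -0.1251, 0.0599]
tool_rot: [[0.992, 0.126, -0.0], [0.126, -0.992, -0.0], [-0.0, 0.0, -1.0]]
ft_force: [-0.3, -0.4, -4.4]
finger_gap: 0.0093
grasp_force: 49.9
```

>>> play_rows(rows=[[2, -12, 0, 0], [5, -28, 0, 0], [7, -40, 0, 0], [8, -46, 0, 0], [8, -46, 0, 0], [8, -46, 0, 0], [7, -40, 0, 0], [5, -28, 0, 0], [3, -15, 0, 0], [0, -2, 0, 0]])

```text
time_s: 15.88
tcp_pos: [0.4357, 0.1827, 0.0599]
tool_rot: [[0.992, 0.127, -0.0], [0.127, -0.992, -0.0], [-0.0, 0.0, -1.0]]
ft_force: [-0.2, 0.6, -4.3]
finger_gap: 0.0094
grasp_force: 50.0
```

```bash
python3 wl.py w4.png match_box
python3 - <<'E'
from h import *
d=np.load("last.npz");P=d["P"]
s=sensors.read_state();T=np.array(s["tool_rot"]);p=np.array(s["tcp_pos"]);print(p.round(4),s["ft_force"])
m=(P[...,1]>.10)&(P[...,1]<.42)&(P[...,2]>.066)&(P[...,2]<.08)&(P[...,0]>.47)
Q=P[m];print("end y range",np.percentile(Q[:,1],[.2,99.8]))
e=[]
for y in np.arange(.14,.39,.01):
    q=Q[abs(Q[:,1]-y)<.004][:,0]
    if len(q)>5:e.append((y,np.percentile(q,2)))
e=np.array(e);pf=np.polyfit(e[:,0],e[:,1],1);print(pf,np.degrees(np.arctan(-pf[0])))
L=(P-p)@T
b=(L[...,0]>-.08)&(L[...,0]<.07)&(abs(L[...,1])<.07)&(L[...,2]>-.02)&(L[...,2]<.045)&(P[...,2]>.03)
q=(P[b][:,:2]*1000).astype(np.float32);r=cv2.minAreaRect(q);print("tray",len(q),r)
n=b&(L[...,0]>.045);print("nose tool-y",np.percentile(L[n][:,1],[1,99]),"x",np.percentile(L[n][:,0],99))
E
```

```text
65.70646984690485 [0.50130606 0.19115861 0.18304465]
match_box [218. 255.] 0.75 [0.442 0.211 0.056]
[0.4358 0.1817 0.0599] [ 0.45012785 -1.28858031 -3.99974244]
end y range [0.12382654 0.32285017]
[-0.0658407   0.52832572] 3.766957218458567
tray 19504 ((441.12249755859375, 183.52041625976562), (117.266357421875, 104.44644165039062), 7.270682334899902)
nose tool-y [-0.05147462  0.04951938] x 0.06402637236754151
```

View pics/w4.png

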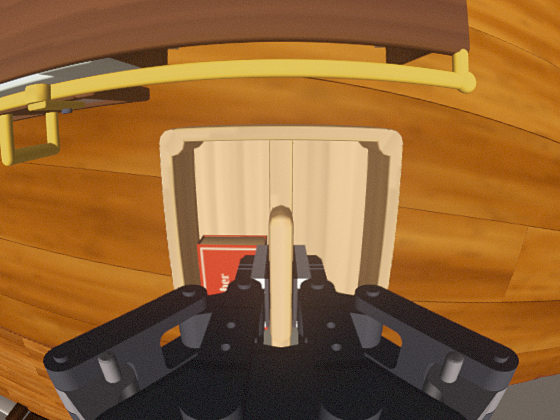

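Run:
```python
from h import *
c=cams.capture("wrist");P=cloud(c,True)
s=sensors.read_state();T=np.array(s["tool_rot"]);p=np.array(s["tcp_pos"])
a=np.radians(7.2);O=np.array([.6097,.2041,0]);B=np.array([[np.cos(a),-np.sin(a),0],[np.sin(a),np.cos(a),0],[0,0,1]])
for uv in((168,50),(168,56),(168,62),(162,56),(387,50),(387,56),(393,56),(465,78),(467,25),(150,95),(150,90)):
    w=pt(c,uv,True);print(uv,w.round(4),"bay",((w-O)@B*1000).round(1))
F=c["frame"];print(F[56,155:182].tolist());print(F[56,378:400].tolist())
# points inside on worktop behind front plane seen through mouth
L=(P-O)@B
m=(L[...,0]>-.075)&(L[...,0]<-.03)&(abs(L[...,1])<.09)&(L[...,2]<.006)&(L[...,2]>-.01)
print("floor in mouth y",m.sum(),np.percentile(L[m][:,1],[1,99])*1000)
m=(L[...,0]>-.08)&(L[...,0]<-.04)&(abs(L[...,1])<.1)&(L[...,2]<.06)&(L[...,2]>.012)
print("posts",m.sum(),[np.percentile(L[m&k][:,1],[2,50,98]).round(4).tolist() for k in(L[...,1]>0,L[...,1]<0) if (m&k).sum()])
print("shutter right edge", )
m=(L[...,0]>-.1)&(L[...,0]<-.082)&(L[...,2]<.06)&(L[...,2]>.012);print(m.sum(),np.percentile(L[m][:,1],[1,5,50]))
print("tcp in bay",((p-O)@B*1000).round(1))
```

```text
(168, 50) [ 5.363e-01  2.598e-01 -2.000e-04] bay [-65.8  64.5  -0.2]
(168, 56) [ 5.327e-01  2.593e-01 -2.000e-04] bay [-69.5  64.4  -0.2]
(168, 62) [ 5.291e-01  2.589e-01 -5.000e-04] bay [-73.1  64.4  -0.5]
(162, 56) [0.5316 0.2606 0.0059] bay [-70.4  65.9   5.9]
(387, 50) [0.55   0.1367 0.0066] bay [-67.7 -59.4   6.6]
(387, 56) [0.5461 0.1367 0.008 ] bay [-71.5 -58.8   8. ]
(393, 56) [0.5442 0.1366 0.0184] bay [-73.4 -58.7  18.4]
(465, 78) [0.5287 0.1257 0.0752] bay [-90.2 -67.6  75.2]
(467, 25) [ 5.838e-01  8.220e-02 -3.000e-04] bay [ -41.  -117.7   -0.3]
(150, 95) [ 5.090e-01  2.679e-01 -5.000e-04] bay [-91.9  75.9  -0.5]
(150, 90) [ 5.120e-01  2.681e-01 -2.000e-04] bay [-88.9  75.7  -0.2]
[[71, 45, 25], [73, 50, 30], [73, 49, 32], [74, 49, 26], [75, 47, 28], [71, 46, 32], [73, 44, 33], [64, 37, 21], [62, 39, 15], [73, 48, 21], [139, 87, 37], [209, 139, 39], [204, 136, 41], [201, 131, 38], [201, 131, 41], [201, 133, 49], [200, 133, 37], [202, 133, 44], [200, 134, 38], [200, 136, 48], [199, 134, 44], [202, 135, 50], [202, 135, 50], [198, 129, 42], [198, 131, 41], [200, 131, 46], [197, 131, 37]]
[[199, 136, 39], [201, 132, 45], [198, 132, 41], [199, 133, 46], [202, 134, 43], [194, 127, 47], [106, 63, 24], [64, 33, 18], [71, 43, 29], [77, 46, 18], [80, 47, 10], [76, 47, 33], [81, 54, 34], [74, 43, 19], [80, 51, 28], [78, 46, 24], [77, 49, 26], [78, 44, 25], [81, 51, 32], [82, 49, 33], [77, 52, 29], [79, 48, 19]]
floor in mouth y 4029 [-88.22291458  65.80889638]
posts 1684 [[0.0654, 0.0806, 0.0988], [-0.0634, -0.0594, -0.0586]]
shutter right edge
1318 [0.07364499 0.07397112 0.08960313]
tcp in bay [-175.3   -0.7   59.9]
```

>>> play_rows(rows=[[0, -3, 4, 0], [0, 0, 4, 0], [4, 0, 1.5, 0], [8, 0, 0, 0], [10, 0, 0, 0], [10, 0, 0, 0], [10, 0, 0, 0], [10, 0, 0, 0], [6, 0, 0, 0], [3, 0, 0, 0]])

```text
time_s: 17.27
tcp_pos: [0.4963, 0.1928, 0.0504]
tool_rot: [[0.992, 0.126, -0.0], [0.126, -0.992, -0.0], [-0.0, 0.0, -1.0]]
ft_force: [-0.5, 0.0, -4.7]
finger_gap: 0.0092
grasp_force: 50.0
```

```bash
python3 wl.py w5.png match_box; python3 -c "
from h import *
s=sensors.read_state();print(s['tcp_pos'],s['ft_force'])"
```

```text
65.70646984690485 [0.56196982 0.20115141 0.17356246]
match_box [218. 269.] 0.57 [0.501 0.219 0.056]
[0.49618447 0.19279711 0.05046331] [ 0.22617776 -0.37922894 -5.50999899]
```

View pics/w5.png

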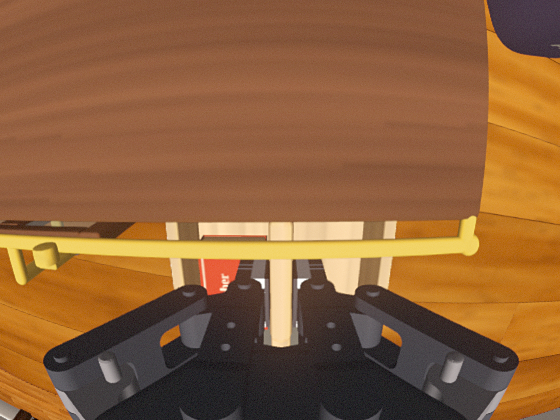

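The tray's nose is inside the rails (edges at columns 168 and 395) with no contact force. I set it down, release, and go behind the front.

>>> play_rows(rows=[[0, 0, 0.6, 0], [0, 0, 0, 0]])

```text
time_s: 17.62
tcp_pos: [0.4959, 0.1928, 0.05]
tool_rot: [[0.992, 0.126, -0.0], [0.126, -0.992, -0.0], [-0.0, 0.0, -1.0]]
ft_force: [0.3, -0.0, -4.3]
finger_gap: 0.0093
grasp_force: 50.1
```

>>> play_rows(rows=[[0, 0, 0, 0], [0, 0, 0, 0], [0, 0, -5, 0], [0, 0, -20, 0], [-5, 0, -35, 0], [-25, 0, -10, 0], [-40, 0, 0, 0], [-30, 0, 0, 0], [-8, 0, 0, 0], [0, 0, 0, 0]], claw=36)

```text
time_s: 18.88
tcp_pos: [0.3894, 0.1794, 0.1206]
tool_rot: [[0.992, 0.126, 0.002], [0.126, -0.992, 0.0], [0.002, -0.0, -1.0]]
ft_force: [0.3, 0.1, 0.8]
finger_gap: 0.0356
grasp_force: 0.0
```

>>> play_rows(rows=[[0, 0, 20, 0], [0, 0, 35, 0], [0, 0, 22, 0], [0, 0, 8, 0], [8, 0, 0, 0], [10, 0, 0, 0], [8, 0, 0, 0], [6, 0, 0, 0], [6, 0, 0, 0], [6, 0, 0, 0]])

```text
time_s: 20.12
tcp_pos: [0.4326, 0.1847, 0.0347]
tool_rot: [[0.992, 0.126, -0.001], [0.126, -0.992, -0.0], [-0.001, 0.0, -1.0]]
ft_force: [-4.3, -0.2, -0.4]
finger_gap: 0.036
grasp_force: 0.0
```

>>> play_rows(rows=[[7, 0, 0, 0], [8, 0, 0, 0], [9, 0, 0, 0], [9, 0, 0, 0], [9, 0, 0, 0], [9, 0, 0, 0], [7, 0, 0, 0], [5, 0, 0, 0], [2, 0, 0, 0], [0, 0, 0, 0]])

```text
time_s: 21.38
tcp_pos: [0.4973, 0.1929, 0.0351]
tool_rot: [[0.992, 0.126, 0.001], [0.126, -0.992, 0.0], [0.001, 0.0, -1.0]]
ft_force: [-1.3, 0.0, -0.4]
finger_gap: 0.0359
grasp_force: 0.0
```

>>> play_rows(rows=[[2, 0, 0, 0], [2, 0, 0, 0], [1, 0, 0, 0], [0, 0, 0, 0]])

```text
time_s: 21.88
tcp_pos: [0.5022, 0.1936, 0.035]
tool_rot: [[0.992, 0.126, 0.0], [0.126, -0.992, -0.0], [0.0, 0.0, -1.0]]
ft_force: [-2.6, 0.5, 1.0]
finger_gap: 0.0359
grasp_force: 0.0
```

```bash
cat > tr.py <<'E'
from h import *
a=np.radians(7.2);B=np.array([[np.cos(a),-np.sin(a),0],[np.sin(a),np.cos(a),0],[0,0,1]]);O=np.array([.6097,.2041,0])+B@[0,.003,0]
for n in("scene","side"):
    c=cams.capture(n);P=cloud(c);F=c["frame"].astype(int);L=(P-O)@B
    w=(F.min(-1)>110)&(F.max(-1)-F.min(-1)<45)&(abs(L[...,1])<.065)&(L[...,0]>-.2)&(L[...,0]<-.05)&(L[...,2]<.064)&(L[...,2]>.008)
    q=L[w]*1000
    if len(q)>3:
        print(n,"white face",len(q),"x%",np.percentile(q[:,0],[5,25,50,75]).round(1),"y",np.percentile(q[:,1],[2,98]).round(1))
        for s in(1,-1):
            k=q[s*q[:,1]>25]
            if len(k)>5: print("  side",s,len(k),np.median(k[:,0]).round(1))
    m=(L[...,0]>-.1)&(L[...,0]<-.078)&(L[...,2]>.06)&(L[...,2]<.08)&(abs(L[...,1])<.06);q=L[m]*1000;print(" rail x",np.percentile(q[:,0],[2,50,98]).round(1) if len(q) else 0)
s=sensors.read_state();p=np.array(s["tcp_pos"]);print("tcp bay",((p-O)@B*1000).round(1),s["time_s"],np.round(s["joint_positions"],3))
E
python3 tr.py
```

```text
scene white face 229 x% [-100.7  -97.5  -95.7  -93.8] y [-59.4  54.2]
  side 1 14 -94.7
  side -1 130 -95.6
 rail x [-99.9 -93.4 -78.3]
side white face 56 x% [-95.8 -93.9 -92.6 -91. ] y [-25.   58.8]
  side 1 51 -91.9
 rail x [-98.9 -91.3 -78.6]
tcp bay [-108.    0.   35.] 21.975 [ 0.299  0.273  1.602 -0.     1.266  1.744]
```

>>> play_rows(rows=[[-10, 0, 0, 0], [-30, 0, -10, 0], [-50, 0, -30, 0], [-60, 0, -30, 0], [-50, 0, -10, 0], [-40, 0, 0, 0], [-40, 0, 0, 0], [-40, 0, 0, 0], [0, 0, 0, 0]], claw=0)

```text
time_s: 23.1
tcp_pos: [0.1879, 0.1541, 0.1133]
tool_rot: [[0.992, 0.127, 0.005], [0.127, -0.992, 0.003], [0.005, -0.002, -1.0]]
ft_force: [-0.6, 0.8, -0.2]
finger_gap: -0.0
grasp_force: 0.0
```

```bash
python3 -c "
from h import *
s=sensors.read_state();print(np.round(s['joint_positions'],3),np.round(s['tool_rot'],3),s['tcp_pos'])"
```

```text
[ 0.534 -0.847  2.336 -0.     1.647  1.977] [[ 0.992  0.127  0.005]
 [ 0.127 -0.992  0.003]
 [ 0.005 -0.002 -1.   ]] [0.18794507 0.15409074 0.11325737]
```

>>> play_rows(rows=[[-25, 0, 0, 0], [-25, 0, 0, 0], [0, 0, 0, 0]])

```text
time_s: 23.48
tcp_pos: [0.1551, 0.1642, 0.1123]
tool_rot: [[0.992, 0.128, -0.011], [0.127, -0.992, -0.012], [-0.013, 0.01, -1.0]]
ft_force: [-0.3, 0.1, -0.0]
finger_gap: -0.0001
grasp_force: 0.0
```

```bash
python3 -c "
from h import *
s=sensors.read_state();print(np.round(s['joint_positions'],3),np.round(s['tool_rot'],3),s['tcp_pos'])"
```

```text
[ 0.653 -0.906  2.366 -0.003  1.698  2.095] [[ 0.992  0.128 -0.011]
 [ 0.127 -0.992 -0.012]
 [-0.013  0.01  -1.   ]] [0.1551461  0.16420384 0.11230666]
```

>>> play_rows(rows=[[10, -5, -20, 0], [15, -30, -40, 0], [15, -45, -50, 0], [15, -55, -40, 0], [12, -60, -20, 0], [12, -60, 0, 0], [12, -60, 0, 0], [12, -60, 0, 0], [12, -60, 0, 0], [12, -50, 0, 0]])

```text
time_s: 24.72
tcp_pos: [0.2218, 0.6529, 0.2648]
tool_rot: [[0.992, 0.126, -0.011], [0.125, -0.992, -0.012], [-0.013, 0.011, -1.0]]
ft_force: [0.7, 0.6, 0.7]
finger_gap: -0.0001
grasp_force: 0.0
```

```bash
python3 -c "
from h import *
s=sensors.read_state();print(np.round(s['joint_positions'],3),np.round(s['tool_rot'],3),s['tcp_pos'])"
```

```text
[1.188 0.553 0.768 0.006 1.836 2.634] [[ 0.992  0.126 -0.011]
 [ 0.125 -0.992 -0.012]
 [-0.013  0.011 -1.   ]] [0.22175326 0.65287108 0.26481052]
```

Run:
```python
from h import *
A=[]
for n in("scene","side"):
    c=cams.capture(n);P=cloud(c)[c["z_map"]>0];A.append(P)
P=np.vstack(A)
for z0 in np.arange(.2,1.3,.1):
    r=[]
    for y0 in np.arange(-.8,.9,.2):
        m=(P[:,2]>z0)&(P[:,2]<z0+.1)&(P[:,1]>y0)&(P[:,1]<y0+.2)&(P[:,0]>.36)
        r.append(round(float(np.percentile(P[m][:,0],1)),2) if m.sum()>15 else None)
    print(round(z0,1),r)
m=(P[:,0]>.2)&(P[:,0]<.9)&(P[:,2]>.3);print("min y",np.percentile(P[m][:,1],[.1,1,99,99.9]))
```

```text
0.2 [0.36, 0.77, 0.65, 0.83, 0.83, 0.84, 1.01, 1.01, 1.01]
0.3 [0.36, 0.81, 1.01, 1.01, 1.01, 1.01, 1.01, 1.01, 1.01]
0.4 [0.36, 0.58, 0.58, 0.58, 0.58, 0.58, 0.58, 0.58, 0.58]
0.5 [0.37, 0.58, 0.58, 0.58, 0.58, 0.58, 0.58, 0.58, 0.58]
0.6 [0.36, 0.58, 0.56, 0.58, 0.58, 0.57, 0.58, 0.56, None]
0.7 [None, None, 0.57, 0.58, 0.58, 0.58, 0.58, 0.58, None]
0.8 [None, None, None, None, None, 0.58, 0.58, 0.58, None]
0.9 [None, None, None, None, None, None, None, None, None]
1.0 [None, None, None, None, None, None, None, None, None]
1.1 [None, None, None, None, None, None, None, None, None]
1.2 [None, None, None, None, None, None, None, None, None]
min y [-0.73498723 -0.72950421  0.92487274  1.19135377]
```

Run:
```python
import numpy as np
from scipy.optimize import least_squares
D=[(.273,1.602,.5022,.1936,.035),(-.847,2.336,.1879,.1541,.1133),(.553,.768,.2218,.6529,.2648),(.052,1.401,.2344,-.4698,.2503)]
def f(p):
    A,Bl,r0,z0,o=p;e=[]
    for a,b,x,y,z in D:
        e+=[np.hypot(r0+A*np.sin(a)+Bl*np.sin(a+b),o)-np.hypot(x,y),z0+A*np.cos(a)+Bl*np.cos(a+b)-z]
    return e
s=least_squares(f,[.4,.4,0,0,.04]);print(s.x.round(4),np.abs(s.fun).max())
A,Bl,r0,z0,o=s.x
for a in np.arange(-.9,1,.2):
    print(round(a,1),"elbow",(A*np.sin(a)).round(2),"wrist r",(r0+A*np.sin(a)+Bl*np.sin(a+.12)).round(3),"tcp z",(z0+A*np.cos(a)+Bl*np.cos(a+.12)).round(3),"q5",(np.pi-a-a-.12+a).round(2))
```

```text
[ 0.3766  0.5001 -0.0287 -0.1797  0.1534] 0.032730991430964695
-0.9 elbow -0.3 wrist r -0.675 tcp z 0.41 q5 3.92
-0.7 elbow -0.24 wrist r -0.545 tcp z 0.527 q5 3.72
-0.5 elbow -0.18 wrist r -0.395 tcp z 0.615 q5 3.52
-0.3 elbow -0.11 wrist r -0.23 tcp z 0.672 q5 3.32
-0.1 elbow -0.04 wrist r -0.056 tcp z 0.695 q5 3.12
0.1 elbow 0.04 wrist r 0.118 tcp z 0.683 q5 2.92
0.3 elbow 0.11 wrist r 0.286 tcp z 0.637 q5 2.72
0.5 elbow 0.18 wrist r 0.442 tcp z 0.558 q5 2.52
0.7 elbow 0.24 wrist r 0.58 tcp z 0.45 q5 2.32
0.9 elbow 0.3 wrist r 0.692 tcp z 0.316 q5 2.12
```

>>> play_rows(rows=[[-1, 25, -15, 0], [-1, 50, -29, 0], [-1, 53, -31, 0], [-1, 53, -31, 0], [-2, 53, -31, 0], [-2, 53, -31, 0], [-2, 53, -31, 0], [-2, 53, -31, 0], [-2, 53, -31, 0], [-2, 53, -31, 0]])

```text
time_s: 26.08
tcp_pos: [0.2703, 0.1551, 0.5648]
tool_rot: [[0.992, 0.125, -0.01], [0.125, -0.992, -0.012], [-0.011, 0.01, -1.0]]
ft_force: [1.4, 0.1, -0.3]
finger_gap: 0.0001
grasp_force: 0.0
```

>>> play_rows(rows=[[0, 50, -30, 0], [0, 40, -30, 0], [0, 20, -10, 0], [20, 0, -40, 0], [20, 0, -40, 0], [20, 0, -40, 0]])

```text
time_s: 26.82
tcp_pos: [0.342, 0.0559, 0.7126]
tool_rot: [[0.992, 0.124, 0.026], [0.125, -0.992, -0.01], [0.024, 0.013, -1.0]]
ft_force: [-0.3, 0.8, 0.6]
finger_gap: 0.0001
grasp_force: 0.0
```

```bash
cat > st.py <<'E'
from h import *
s=sensors.read_state();T=np.array(s["tool_rot"]);print(s["time_s"],np.round(s['joint_positions'],3),np.round(T,3).tolist(),s['tcp_pos'].round(4) if hasattr(s['tcp_pos'],'round') else s['tcp_pos'])
z=T[:,2];print("tilt",np.degrees(np.arccos(-z[2])).round(2),"az",np.degrees(np.arctan2(z[1],z[0])).round(1))
E
python3 st.py
```

```text
26.825 [ 0.064  0.143  0.249 -0.029  2.724  1.484] [[0.992, 0.124, 0.026], [0.125, -0.992, -0.01], [0.024, 0.013, -1.0]] [0.342  0.0559 0.7126]
tilt 1.6 az -21.3
```

>>> play_rows(rows=[[-40, 0, -30, 0], [-40, 0, -30, 0], [-40, 0, -30, 0], [-40, 0, -30, 0]])

```text
time_s: 27.32
tcp_pos: [0.187, 0.0386, 0.7276]
tool_rot: [[0.986, 0.124, 0.107], [0.126, -0.992, -0.011], [0.105, 0.024, -0.994]]
ft_force: [0.0, -0.6, 1.2]
finger_gap: 0.0001
grasp_force: 0.0
```

```bash
python3 st.py
```

```text
27.325 [ 0.029 -0.265  0.575 -0.035  2.725  1.441] [[0.986, 0.124, 0.107], [0.126, -0.992, -0.011], [0.105, 0.024, -0.994]] [0.187  0.0386 0.7276]
tilt 6.18 az -5.9
```

>>> play_rows(rows=[[0, -25, -45, 0], [0, -25, -50, 0], [0, 0, -60, 0], [0, 0, -60, 0], [0, 0, -60, 0], [-20, 0, -50, 0]])

```text
time_s: 28.08
tcp_pos: [0.1447, 0.0945, 0.7863]
tool_rot: [[0.944, 0.124, 0.307], [0.123, -0.992, 0.021], [0.307, 0.018, -0.951]]
ft_force: [-0.4, 1.1, 0.1]
finger_gap: 0.0001
grasp_force: 0.0
```

```bash
python3 st.py
```

```text
28.075 [ 0.601 -0.17   0.286 -0.395  2.725  1.659] [[0.944, 0.124, 0.307], [0.123, -0.992, 0.021], [0.307, 0.018, -0.951]] [0.1447 0.0945 0.7863]
tilt 17.93 az 4.0
```

>>> play_rows(rows=[[-30, 0, -50, 0], [-30, 0, -50, 0]])

```text
time_s: 28.32
tcp_pos: [0.0981, 0.0934, 0.7928]
tool_rot: [[0.927, 0.126, 0.352], [0.123, -0.992, 0.031], [0.353, 0.015, -0.935]]
ft_force: [0.4, 0.5, 0.6]
finger_gap: -0.0
grasp_force: 0.0
```

```bash
python3 st.py
```

```text
28.325 [ 1.056 -0.205  0.291 -0.805  2.725  1.706] [[0.927, 0.126, 0.352], [0.123, -0.992, 0.031], [0.353, 0.015, -0.935]] [0.0981 0.0934 0.7928]
tilt 20.71 az 5.0
```

>>> play_rows(rows=[[15, -3, 20, 0], [20, -5, 35, 0], [20, -6, 50, 0], [15, -6, 55, 0], [12, -6, 58, 0], [12, -6, 58, 0], [12, -6, 58, 0], [12, -6, 58, 0], [8, -6, 55, 0], [8, -5, 50, 0]])

```text
time_s: 29.58
tcp_pos: [0.3909, 0.1802, 0.3708]
tool_rot: [[0.928, 0.127, 0.35], [0.125, -0.992, 0.028], [0.351, 0.018, -0.936]]
ft_force: [1.2, 0.4, -0.6]
finger_gap: 0.0
grasp_force: 0.0
```

```bash
python3 st.py
cat > go.py <<'E'
from h import *
import sys
a=np.radians(7.2);B=np.array([[np.cos(a),-np.sin(a),0],[np.sin(a),np.cos(a),0],[0,0,1]]);O=np.array([.6097,.2041,0])+B@[0,.003,0]
s=sensors.read_state();T=np.array(s["tool_rot"]);p=np.array(s["tcp_pos"]);print("bay",((p-O)@B*1000).round(1))
for g in sys.argv[1:]:
    w=O+B@(np.array(eval(g))/1000.);print(g,"tool shift mm",((w-p)@T*1000).round(1));p=w
E
python3 go.py "(-145,0,150)" "(-145,0,26)" "(-112,0,26)" "(-94,0,26)"
```

```text
29.575 [ 0.417 -0.456  1.633 -0.116  1.624  1.831] [[0.928, 0.127, 0.35], [0.125, -0.992, 0.028], [0.351, 0.018, -0.936]] [0.3909 0.1802 0.3708]
tilt 20.56 az 4.6
bay [-220.     0.7  370.8]
(-145,0,150) tool shift mm [ -7.2  -3.  233.1]
(-145,0,26) tool shift mm [-43.5  -2.2 116.1]
(-112,0,26) tool shift mm [30.9  0.1 11.6]
(-94,0,26) tool shift mm [16.9  0.   6.3]
```

>>> play_rows(rows=[[-1, -1, 40, 0], [-2, -1, 58, 0], [-2, -1, 58, 0], [-2, 0, 50, 0], [-8, 0, 30, 0], [-10, -1, 30, 0], [-12, -1, 34, 0], [-10, 0, 26, 0], [-5, 0, 15, 0], [0, 0, 0, 0]])

```text
time_s: 30.82
tcp_pos: [0.4597, 0.1882, 0.0339]
tool_rot: [[0.929, 0.127, 0.348], [0.126, -0.992, 0.028], [0.348, 0.018, -0.937]]
ft_force: [-0.1, -0.4, -0.5]
finger_gap: -0.0002
grasp_force: 0.0
```

```bash
python3 tr.py; python3 go.py "(-145,0,26)" "(-115,0,26)" "(-94,0,26)"; python3 st.py
```

```text
scene white face 281 x% [-99.  -96.9 -95.2 -93.2] y [-59.8  23.6]
  side -1 165 -95.2
 rail x [-96.6 -87.4 -78.4]
side white face 166 x% [-94.7 -93.5 -92.5 -90.8] y [-54.1  57.7]
  side 1 57 -92.4
  side -1 46 -92.6
 rail x [-94.2 -89.8 -78.2]
tcp bay [-149.6    0.7   35.9] 30.925 [ 0.367 -0.041  1.982 -0.131  0.859  1.875]
bay [-149.6    0.7   35.9]
(-145,0,26) tool shift mm [ 0.8  0.6 10.9]
(-115,0,26) tool shift mm [28.1  0.1 10.5]
(-94,0,26) tool shift mm [19.7  0.   7.4]
30.925 [ 0.367 -0.041  1.982 -0.131  0.859  1.875] [[0.928, 0.127, 0.351], [0.125, -0.992, 0.029], [0.351, 0.017, -0.936]] [0.4608 0.189  0.0359]
tilt 20.6 az 4.7
```

>>> play_rows(rows=[[1, 0, 5, 0], [0, 0, 4, 0], [8, 0, 3, 0], [8, 0, 3, 0], [8, 0, 3, 0], [5, 0, 2, 0], [5, 0, 2, 0], [4, 0, 1.5, 0]])

```text
time_s: 31.92
tcp_pos: [0.5043, 0.1951, 0.0267]
tool_rot: [[0.929, 0.128, 0.348], [0.126, -0.992, 0.029], [0.349, 0.017, -0.937]]
ft_force: [-6.5, -1.1, 5.1]
finger_gap: -0.0
grasp_force: 3.4
```

```bash
python3 tr.py; python3 go.py "(-94,0,26)"
```

```text
scene white face 219 x% [-95.6 -92.6 -91.2 -89.5] y [-60.1  47.8]
  side 1 11 -92.3
  side -1 157 -90.9
 rail x [-97.5 -82.3 -78.4]
side white face 56 x% [-89.8 -88.5 -86.5 -83.3] y [-33.5  49.1]
  side 1 14 -89.0
  side -1 6 -83.0
 rail x [-94.3 -88.  -78.2]
tcp bay [-105.4    1.3   26.8] 32.025 [ 0.345  0.095  1.864 -0.122  0.84   1.85 ]
bay [-105.4    1.3   26.8]
(-94,0,26) tool shift mm [10.4  1.3  4.7]
```

>>> play_rows(rows=[[3, 0, 1.1, 0], [3, 0.5, 1.1, 0], [2, 0.5, 0.8, 0], [0, 0, 0, 0]])

```text
time_s: 32.52
tcp_pos: [0.513, 0.1953, 0.0267]
tool_rot: [[0.928, 0.128, 0.349], [0.126, -0.992, 0.029], [0.35, 0.017, -0.937]]
ft_force: [-3.0, -0.7, 2.4]
finger_gap: 0.0001
grasp_force: 1.9
```

>>> play_rows(rows=[[2, 0, 0.8, 0], [1, 0, 0.4, 0]])

```text
time_s: 32.78
tcp_pos: [0.516, 0.1956, 0.0266]
tool_rot: [[0.929, 0.128, 0.348], [0.126, -0.992, 0.029], [0.349, 0.017, -0.937]]
ft_force: [-9.3, -1.6, 6.7]
finger_gap: 0.0
grasp_force: 4.6
```

>>> play_rows(rows=[[1, 0, 0.4, 0], [1, 0, 0.4, 0]])

```text
time_s: 33.02
tcp_pos: [0.5165, 0.1957, 0.0265]
tool_rot: [[0.93, 0.128, 0.344], [0.126, -0.992, 0.028], [0.345, 0.017, -0.938]]
ft_force: [-27.9, -4.6, 22.6]
finger_gap: -0.0
grasp_force: 14.1
```

>>> play_rows(rows=[[1, 0, 0.4, 0], [1, 0, 0.4, 0]])

```text
time_s: 33.28
tcp_pos: [0.5169, 0.1958, 0.0263]
tool_rot: [[0.932, 0.128, 0.34], [0.126, -0.992, 0.027], [0.341, 0.018, -0.94]]
ft_force: [-46.7, -8.8, 37.8]
finger_gap: -0.0
grasp_force: 23.5
```

>>> play_rows(rows=[[-3, 0, -1.2, 0], [-5, 0, -2, 0], [-15, 0, -6, 0], [-25, 0, -10, 0], [-30, 0, -12, 0], [-20, 0, -15, 0], [0, 0, -10, 0], [0, 0, 0, 0]])

```text
time_s: 34.28
tcp_pos: [0.4115, 0.1827, 0.0466]
tool_rot: [[0.927, 0.128, 0.353], [0.125, -0.992, 0.03], [0.354, 0.016, -0.935]]
ft_force: [0.1, 0.6, 0.7]
finger_gap: -0.0004
grasp_force: 0.0
```

```bash
python3 tr.py
python3 - <<'E'
from h import *
im=[]
for n,(u,v) in(("scene",(205,180)),("side",(215,280))):
    c=cams.capture(n);im.append(cv2.resize(c["frame"][v-35:v+35,u-55:u+55],None,fx=3.6,fy=3.6,interpolation=cv2.INTER_CUBIC))
c=cams.capture("wrist");w=cv2.resize(c["frame"],(396,297))
cv2.imwrite("pics/fin.png",np.vstack([np.hstack(im),np.hstack([w,cv2.resize(c["frame"][0:210,140:420],(396,297))])])[...,::-1])
E
```

```text
scene white face 391 x% [-83.1 -80.9 -79.3 -77.7] y [-57.5  51.6]
  side 1 99 -79.7
  side -1 127 -79.1
 rail x [-97.3 -88.2 -78.4]
side white face 29 x% [-77.9 -75.9 -73.4 -70.5] y [-59.5  47.3]
  side -1 14 -74.5
 rail x [-93.1 -88.5 -78.2]
tcp bay [-199.8    0.4   45.5] 34.375 [ 0.399 -0.207  2.109 -0.139  0.901  1.907]
```

View pics/fin.png

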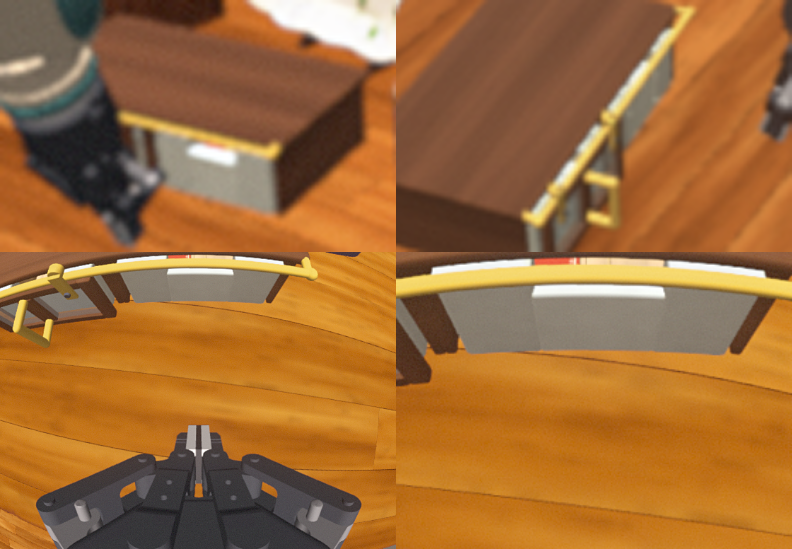

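The last pictures show the white front flush between the posts at about x = -77, the red box still in the tray and the shutter fully over the left bay. The robot touches nothing, so I hand in.

```bash
python3 -c "
from bench import job_done
print(job_done())"
```

```text
the job is handed in; nothing more can be done
None
```

The job is handed in with no verdict shown: the tray is home in the right-hand bay, its front flush to within the 2 to 3 mm I could measure, the match box still in it and the shutter fully over the left-hand bay. I tilted the tool about 20° by driving a wrist joint to its limit, because straight-down fingers would have hit the brass rail for the last 16 mm. The fingers briefly pressed the tray with about 60 N against its stop, above the 40 N limit set for the gripper's body and below the 120 N wrist limit.

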